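# Close and lock the weaving-kit box

### The job

Put the lid back on the open weaving-kit box and lock it: clear any turn-button that juts over the opening out of the way, tilt the lid's thin tongue end in under the fixed strip, then lower its other end until the lid lies flat, fully home on its ledge. Then swing both turn-buttons square across the lid's edge so that they hold it down. Leave the loom, the pencil pot and the scissors where they are.

Things in the scene. Friction and masses are not known exactly. Their poses are not given: they have to be found in the camera images.
- box: Open wooden box fixed to the table, its lid off, 194 (x) x 143 (y) x 73 mm high, at a yaw. Origin: on the table under the middle of the lid pocket; z up, x from the strip end to the turn-button end. In this frame (mm) it spans x -94 to 100, y -71.5 to 71.5; the wall tops are at z = 62; the end at +x is a flat rail, x = 77 to 100, carrying two turn-buttons.
- pocket (a point): Middle of the pocket for the lid, at ledge height, 52 mm above the table; axes as the box. The pocket is a rebate 10 mm deep in the box walls, x -77 to 77, y -57.5 to 57.5 mm; its ledge is 7.5 mm wide at the sides, 5 mm at the ends; inside it the box is open down to its floor.
- strip (a point): Middle of the lower inner edge of the fixed wooden strip that overhangs the pocket's end at box -x: box frame x = -62, y = 0, z = 64 mm; axes as the box. The strip spans x -94 to -62, the whole width, z 64 to 73: it overhangs the pocket by 15 mm with a slot 12 mm high (z 52 to 64) beneath it.
- bar (a point): Centre of the cross-bar, a batten 20 (x) x 90 (y) x 20 (z) mm, on top of the loose pale lid (150 x 110 x 9 mm, 0.10 to 0.20 kg), which starts flat on the table, bar up. x points from the lid's tongue end to its free end, z up. In this frame the lid spans x -97 to 53, y -55 to 55, underside z = -19, top -10 mm. Seated it is at box frame x 22 +/-2, y 0 +/-2.5, z 71 mm.
- tongue (a point): Middle of the end edge of the lid's tongue, half-way up its 6 mm thickness, 97 mm from the bar's centre and 3 mm above the lid's underside; axes as bar. The tongue is the last 18 mm of the lid, thinned on top from 9 to 6 mm over the full width; it goes under the strip. Seated it is at box frame x -75 +/-2, y 0, z 55 mm.
- button_left (a joint): Angle (rad), turn-button at the box's +y side. 0 = square across the lid, its tip towards the strip (box -x) and 14 mm over the lid; positive = swung outwards: 1.57 = tip to box +y along the rail, more = tip beyond the rail (+x). Starts at 0.3 to 2.3: under 1.35 it juts over the pocket, blocking the lid. Turns from -1.6 to 2.7, no stop at 0; light friction (1 N at the tip), stays where left.
- button_right (a joint): The same for the mirrored turn-button at the box's -y side: 0 = square across the lid, tip to box -x; positive = swung outwards: 1.57 = tip to box -y. Starts at 0.3 to 2.3, on its own; under 1.35 it blocks the lid.
- pivot_left (a point): Pivot of the left turn-button, on the rail's top (62 mm above the table), box frame x = 89, y = 36 mm; axes as the box (it does not turn with the button). The button is a flat pale wooden finger 14 mm wide and 10 mm thick (1 to 11 mm above the rail), round (radius 7 mm) at the pivot; its tip is 26 mm from the pivot.
- pivot_right (a point): Pivot of the right turn-button (same shape), on the rail's top, box frame x = 89, y = -36 mm; axes as the box.
- loom: Bystander: small empty wooden frame loom lying flat, 190 x 150 x 38 mm. Origin under its middle.
- pencil_pot: Bystander: steel pot of pencils, 72 mm across, 95 mm high (pencils to 172 mm). Origin under its middle.
- scissors: Bystander: scissors lying flat, 185 x 85 x 11 mm, grey handles. Origin near their pivot; x towards the blade tips.
Mind the look-alikes: they are no part of the job. What is shaped like the part that bears bar but blue or green is not meant.

How it is judged:
On the way, in this order (a step that is already met when the one before it is completed fails the run):
1. the lid's tongue is in under the strip while the lid's other end is still raised (x of tongue in the frame of box between -0.08 and -0.065 m and z of tongue in the frame of box between 0.05 and 0.063 m and angle between bar's own z axis and vertical above 0.05 rad), for 0.05 s.
2. the lid lies flat, fully home in its pocket (angle between bar's own z axis and vertical below 0.03 rad and z of bar in the frame of box between 0.068 and 0.074 m and x of tongue in the frame of box below -0.07 m), for 0.2 s.
3. both turn-buttons are swung across the lid (value of joint button_left between -0.35 and 0.35 rad and value of joint button_right between -0.35 and 0.35 rad), for 0.2 s.
At the end, for the whole second after the job is handed in: The lid lies flat in the pocket (tilt under 0.03 rad, bar centre 68 to 74 mm above the table, tongue edge 70 to 80 mm from the pocket's middle, so at least 8 mm under the strip), both turn-buttons are within 0.35 rad of square across the lid and at rest, and nothing is held (all of step 2 and all of step 3 and x of tongue in the frame of box above -0.08 m and velocity of joint button_left between -0.1 and 0.1 rad/s and velocity of joint button_right between -0.1 and 0.1 rad/s); the robot touches nothing.
It fails at once if the loom, the pencil pot or the scissors are moved by more than 15 mm (distance of any of loom, pencil_pot, scissors from where it was at the start of the episode above 0.015 m).
It also fails if it takes over 69 s, if anything falls off the work surface, if the arm or the gripper's body presses on something with over 40 N, if the wrist force passes 120 N, or if a joint passes its speed limit or range.

### The arm

A 7-joint arm with a two-finger parallel gripper is mounted at the origin on the work surface. World frame = base frame: x ahead of the robot, y to its left, z up, the work surface at z = 0. Lengths are in m, angles in rad, forces in N, time in s.
With the tool pointing down it reaches from about 0.425 to 0.875 m from the base axis. Payload 8.4 kg.
Tool frame: the origin (TCP) lies midway between the tips of the shut fingers; the grasp point (between the pads) lies 19 mm behind it; x points along the fingers, y is the direction in which the jaws open and shut, and the axes are right-handed (so a half turn about x gives the same grasp; the last joint's range is limited). The gripper opens to 85 mm and grips with 20 to 120 N. Pads are 22 mm wide; open, the fingers measure 114 mm over their backs; the gripper's body (76 mm by 85 mm) begins 54 mm behind the grasp point. The pads swing forward as they close: fully open they stand 13 mm farther back than shut.
Start: joints at [1.042, 0.333, 0.04, 1.465, -0.013, 1.343, -0.059], TCP at [0.271, -0.591, 0.231] pointing down, gripper open.
Joint ranges: [-2.58, 2.58], [-0.38, 2.09], [-1.3, 1.39], [0.25, 2.4], [-1.5, 4.64], [0.08, 2.09], [-2.65, 2.65]. Speed limits (rad/s): [2.22, 2.22, 2.79, 2.79, 3.14, 3.14, 3.14].

### API

Orientations are given as a rotation vector (axis times angle).
In Python, from rig import bot, eyes gives the robot as it stands.
- The arm moves only by the shell command python3 -m handwheel 'ROWS'. ROWS is a JSON object of lists of equal length, an entry for each row: "dr": the turn, a rotation vector about the tool's x, y, z as a fraction of full scale, a list of three; "dp": the shift along the tool's x, y, z as a fraction of full scale, a list of three; "gripper": the gripper's target within -1 to 1 (fully open at 1, half-way at 0, shut at -1). A call has 1 to 5 rows; each row shifts and turns the commanded pose from where the row before left it, along the tool's axes as they then stand; what a row does not reach is not made up. Full scale, the value 1, is 40 mm for a shift and 10 degrees for a turn. A row lasts 1/8 s, in which the tool goes at most 62.5 mm and 10.7 degrees, less where a joint would pass 70% of its speed; a pose out of reach is approached as far as the arm can. A call with a number of a shift or a turn outside -1 to 1 is refused whole. A call with a gripper value outside its range is refused whole. The fingers move at their own pace and stop on an object; the grip force is fixed at half the most. Time passes only in rows, so rows that do not move let the fingers close. It gives the time, the measured TCP pose, the force and the opening at its end, in the units of the state.
- bot.read_state(): the state, without advancing time (a new reading comes with each control period).
- eyes.camera(name): name is "scene" or "top" or "wrist"; returns a dict with "image" (384x512x3 uint8, blue, green, red), "depth" (384x512 float32, m along the optical axis (not along the pixel's ray), 0 where there is no reading), "fov_y" (degrees; the focal length in pixels is half the picture's height over the tangent of half this angle, whatever the lens; pixels are square), "cx", "cy" (the principal point, pixels), "xyz" and "orientation" of the camera in the world. Camera axes: x right, y up, looking along -z (the intrinsics and any distortion apply to the point x, -y, -z); pixel columns grow to the right and rows downward; lengths in m; the calibration is good to about 2 mm. A picture is of the moment at which its call begins.
- bot.job_done(): hands the job in, once; it reports no verdict.
The state is a dict: "time": time; "q": joint angles; "joint_velocities": joint speeds; "joint_torque": joint torques, N m; "ee_pos": TCP position; "tool_rot": TCP orientation; "contact_force": force on the tool from outside, world axes, zero at the start; "torque": the same for the moment, N m; "width": opening from 0.0 (shut) to 1.0 (fully open).
Only numpy, scipy, OpenCV 4.12 (cv2) and the standard library are available. Lean on these libraries where they do the work, as an engineer would, in place of code of your own. Each camera call takes 0.05 s, during which the arm holds its last target. There are 200 camera calls.

## Working session

There is one attempt and no reset: what is moved stays moved. The work goes in short steps, Python scripts to look and compute and a shell command to move; the robot and the scene stay as the last step left them, time stands still between calls to the robot, and variables do not carry over. Pictures are saved under pics/ and viewed, about 8 in all and at most 12, crops included, and the job is handed in when it is done.

```bash
ls; mkdir -p pics
python3 - <<'E'
from rig import bot, eyes
import cv2,numpy as np
s=bot.read_state(); print(s)
for n in ("scene","top"):
    c=eyes.camera(n); cv2.imwrite(f"pics/{n}0.png",c["image"]); np.savez(f"pics/{n}0.npz",**c)
    print(n,{k:v for k,v in c.items() if k not in("image","depth")}, (c["depth"]>0).mean())
E
```

```text
pics
{'time': 0.0, 'q': array([ 1.04182176,  0.33388448,  0.03985471,  1.46626913, -0.01340836,
        1.34328016, -0.05849526]), 'joint_velocities': array([-0.000229  ,  0.00010787,  0.0011575 ,  0.00061004, -0.00037202,
        0.00158127,  0.00055445]), 'joint_torque': array([-1.31209363e-03, -6.58548546e+01,  1.36437301e+00, -4.05561447e+01,
        1.64482224e-02,  1.26977058e-02, -5.23565848e-05]), 'ee_pos': array([ 0.2706338 , -0.59048688,  0.23043911]), 'tool_rot': array([ 1.98406012,  0.43467389, -1.98492385]), 'contact_force': array([1.00123243, 0.46532596, 0.01404311]), 'torque': array([-0.01107447, -0.02017049,  0.02246979]), 'width': 0.9998519318089172}
scene {'fov_y': 51.67708795305985, 'cx': 256.82084177871354, 'cy': 193.8293279997337, 'xyz': array([1.01261749, 0.59713063, 1.06142342]), 'orientation': array([0.25906507, 0.81443728, 2.3586375 ])} 0.9959208170572916
top {'fov_y': 55.67691178133646, 'cx': 256.34979305846934, 'cy': 189.3942056548228, 'xyz': array([ 0.38357021, -0.01515948,  1.29994996]), 'orientation': array([ 0.13367318, -0.11279047, -1.5962957 ])} 0.9960428873697916
```

View pics/top0.png

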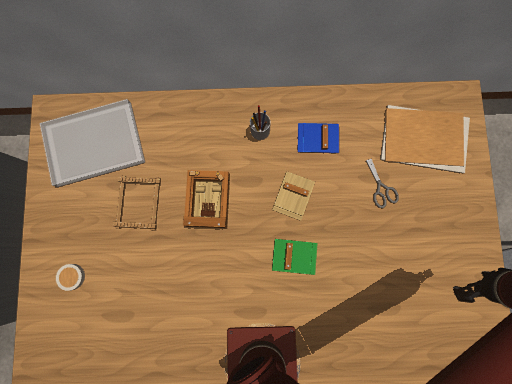

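View pics/scene0.png

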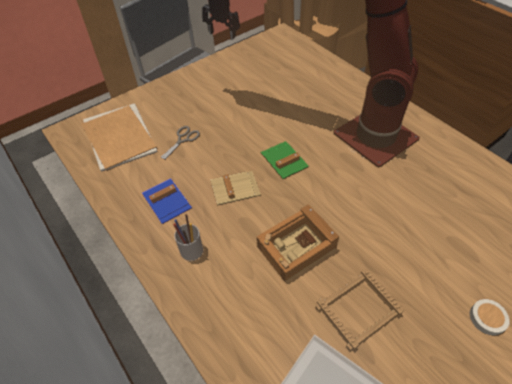

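The top view shows the pale lid at about (294,194), with the box at (207,199). The blue (319,138) and green (295,257) lids are look-alikes. Only the pale one fits the description. I'll confirm it in an enlarged crop.

```bash
cat > h.py <<'E'
import numpy as np,cv2
from scipy.spatial.transform import Rotation as R
def proj_ray(c,u,v):
    f=384/2/np.tan(np.radians(float(c["fov_y"]))/2)
    d=np.array([(u-c["cx"])/f,-(v-c["cy"])/f,-1.0])
    return R.from_rotvec(c["orientation"]).as_matrix()@d
def at_z(c,u,v,z):
    d=proj_ray(c,u,v); o=np.array(c["xyz"]); return o+d*(z-o[2])/d[2]
def at_d(c,u,v):
    return np.array(c["xyz"])+proj_ray(c,u,v)*c["depth"][int(round(v)),int(round(u))]
def cloud(c):
    f=384/2/np.tan(np.radians(float(c["fov_y"]))/2)
    u,v=np.meshgrid(np.arange(512),np.arange(384)); 
    d=np.stack([(u-c["cx"])/f,-(v-c["cy"])/f,-np.ones(u.shape)],-1)@R.from_rotvec(c["orientation"]).as_matrix().T
    return np.array(c["xyz"])+d*c["depth"][...,None]
def uv(c,p):
    f=384/2/np.tan(np.radians(float(c["fov_y"]))/2)
    q=R.from_rotvec(c["orientation"]).as_matrix().T@(np.array(p)-c["xyz"])
    return c["cx"]+f*q[0]/-q[2], c["cy"]-f*q[1]/-q[2]
E
python3 - <<'E'
from h import *
c=dict(np.load("pics/top0.npz"))
im=cv2.resize(c["image"][155:245,175:330],None,fx=5,fy=5,interpolation=cv2.INTER_CUBIC)
cv2.imwrite("pics/crop1.png",im)
P=cloud(c)
for n,(u,v) in dict(table=(250,220),lid=(294,205),bar=(296,189),boxL=(188,200),boxT=(207,175),boxB=(207,224)).items(): print(n,at_d(c,u,v).round(4))
s=dict(np.load("pics/scene0.npz"))
for n,(u,v) in dict(table=(220,230),lid=(240,188),bar=(229,186),boxcorner=(300,272)).items(): print("s",n,at_d(s,u,v).round(4))
# hsv lid mask rectangle
E
```

```text
table [ 4.787e-01  2.500e-02 -1.000e-04]
lid [ 0.527  -0.1336  0.008 ]
bar [ 0.5815 -0.1414  0.0275]
boxL [0.5496 0.2354 0.0585]
boxT [0.635  0.1688 0.0605]
boxB [0.464  0.1681 0.0734]
s table [ 0.7002 -0.0192  0.0019]
s lid [ 0.551  -0.1136  0.0055]
s bar [ 0.5858 -0.1263  0.0311]
s boxcorner [0.5999 0.2468 0.0012]
```

View pics/crop1.png

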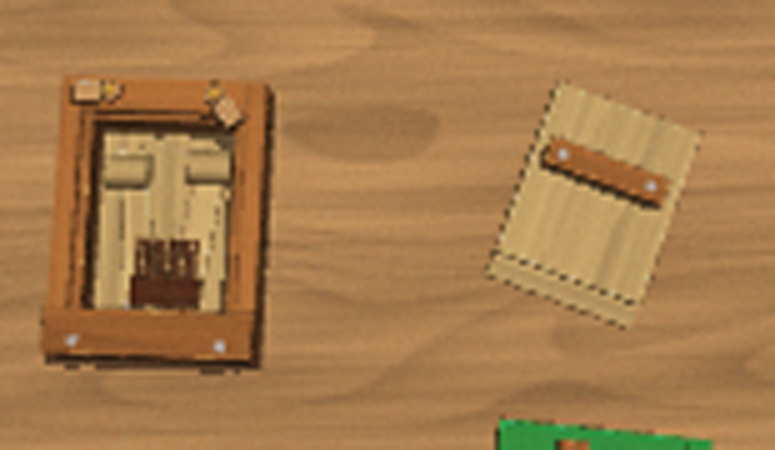

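The crop confirms the pale, uncoloured lid: corners (560,82), (700,130), (630,327) and (488,272), with its tongue towards the lower left. The box strip is at the bottom, so box +x is roughly world +x. The left button lies along the rail. The right one juts over the pocket, pivot (215,92) and tip (232,112). Next I'll estimate poses and move to get close views.

```bash
cat >> h.py <<'E'
def fit(model,world):
    """planar rigid fit, returns origin xy, yaw, residuals (mm)"""
    m=np.array(model,float)/1000; w=np.array(world)[:,:2]
    a=m-m.mean(0); b=w-w.mean(0)
    yaw=np.arctan2((a[:,0]*b[:,1]-a[:,1]*b[:,0]).sum(),(a*b).sum())
    r=np.array([[np.cos(yaw),-np.sin(yaw)],[np.sin(yaw),np.cos(yaw)]])
    o=w.mean(0)-r@m.mean(0)
    return o,yaw,((w-o-m@r.T)*1000).round(1)
def tooldown(yaw):
    """tool x down, tool y along world heading yaw"""
    y=np.array([np.cos(yaw),np.sin(yaw),0]); x=np.array([0,0,-1.]); return np.stack([x,y,np.cross(x,y)],1)
def delta(p,Rm,s=None):
    """shift (units of 40 mm, present tool axes) and turn (units of 10 deg) from the present pose"""
    from rig import bot
    s=s or bot.read_state(); R0=R.from_rotvec(s["tool_rot"]).as_matrix()
    print("TCP",s["ee_pos"].round(4),"t",s["time"],"w",round(s["width"],3),"F",s["contact_force"].round(1))
    print("axes\n",R0.round(3))
    print("dp(old axes)",(R0.T@(np.array(p)-s["ee_pos"])/.04).round(3),"dp(new axes)",(Rm.T@(np.array(p)-s["ee_pos"])/.04).round(3),"dr",(np.degrees(R.from_matrix(R0.T@Rm).as_rotvec())/10).round(3))
E
python3 - <<'E'
from h import *
c=dict(np.load("pics/top0.npz"))
T=lambda x,y,z: at_z(c,174.6+x/5,154.6+y/5,z/1000)
lid=[T(*q,9) for q in [(560,82),(700,130)]]+[T(630,327,6),T(488,272,6)]
o,y,r=fit([(53,55),(53,-55),(-97,-55),(-97,55)],lid);print("lid",o,y,r)
box=[T(66,78,62),T(268,84,62),T(43,306,73),T(252,360,73),T(42,350,73)]
o,y,r=fit([(100,71.5),(100,-71.5),(-62,71.5),(-94,-71.5),(-94,71.5)],box);print("box",o,y,r)
for n,q in dict(pl=(112,90),tl=(75,90),pr=(215,92),tr=(236,120)).items(): print(n,T(*q,73).round(4))
delta([.56,-.13,.25],tooldown(-.35))
E
```

```text
lid [ 0.58347306 -0.14178175] -0.38811450106515466 [[-2.  -1.3]
 [ 1.2  1.4]
 [ 0.2  1.2]
 [ 0.7 -1.3]]
box [0.55120952 0.17218031] -0.06987897147343093 [[-2.1 -1. ]
 [-0.8  0.8]
 [-0.2  0.9]
 [ 1.1  0. ]
 [ 2.  -0.8]]
pl [0.642  0.2015 0.073 ]
tl [0.6428 0.2271 0.073 ]
pr [0.6384 0.1303 0.073 ]
tr [0.6183 0.1161 0.073 ]
TCP [ 0.2706 -0.5905  0.2305] t 0.1 w 0.999 F [-0.2  0.1 -1.4]
axes
 [[-0.001  0.417 -0.909]
 [ 0.001 -0.909 -0.417]
 [-1.    -0.001  0.   ]]
dp(old axes) [ -0.478  -7.453 -11.373] dp(new axes) [ -0.487   2.848 -13.296] dr [-4.532e+00 -3.000e-03  8.000e-03]
```

```bash
python3 -m handwheel '{"dp":[[-0.04,-0.62,-0.95],[-0.04,-0.62,-0.95],[-0.04,-0.62,-0.95],[-0.04,-0.62,-0.95],[-0.04,-0.62,-0.95]],"dr":[[0,0,0],[0,0,0],[0,0,0],[0,0,0],[0,0,0]],"gripper":[1,1,1,1,1]}'
python3 -m handwheel '{"dp":[[-0.04,-0.62,-0.95],[-0.04,-0.62,-0.95],[-0.04,-0.62,-0.95],[-0.04,-0.62,-0.95],[-0.04,-0.62,-0.95]],"dr":[[0,0,0],[0,0,0],[0,0,0],[0,0,0],[0,0,0]],"gripper":[1,1,1,1,1]}'
python3 -m handwheel '{"dp":[[0,-0.62,-0.95],[0,-0.62,-0.95],[0,0,0],[0,0,0],[0,0,0]],"dr":[[0,0,0],[-0.9,0,0],[-0.9,0,0],[-0.9,0,0],[-0.9,0,0]],"gripper":[1,1,1,1,1]}'
python3 -m handwheel '{"dp":[[0,0,0],[0,0,0]],"dr":[[-0.8,0,0],[0,0,0]],"gripper":[1,1]}'
python3 - <<'E'
from h import *
from rig import eyes,bot
delta([.56,-.13,.25],tooldown(-.388))
c=eyes.camera("wrist"); np.savez("pics/w1.npz",**c); cv2.imwrite("pics/w1.png",cv2.resize(c["image"],None,fx=1.5,fy=1.5,interpolation=cv2.INTER_CUBIC))
print(c["fov_y"],c["cx"],c["cy"],c["xyz"],R.from_rotvec(c["orientation"]).as_matrix()[:,2])
E
```

```text
time: 0.72
ee_pos: [0.3924, -0.3975, 0.2391]
tool_rot: [1.984, 0.434, -1.984]
contact_force: [0.6, 0.2, -0.3]
width: 0.997
time: 1.35
ee_pos: [0.5133, -0.2057, 0.2471]
tool_rot: [1.984, 0.433, -1.985]
contact_force: [0.7, 0.8, -1.2]
width: 0.998
time: 1.98
ee_pos: [0.5612, -0.1302, 0.2468]
tool_rot: [1.572, 0.926, -1.573]
contact_force: [0.2, 0.9, 0.1]
width: 1.001
time: 2.22
ee_pos: [0.5611, -0.1304, 0.247]
tool_rot: [1.479, 1.009, -1.48]
contact_force: [-0.4, -0.0, -0.5]
width: 0.997
TCP [ 0.5611 -0.1304  0.247 ] t 2.225 w 0.997 F [-0.4 -0.  -0.5]
axes
 [[-0.001  0.931 -0.365]
 [ 0.    -0.365 -0.931]
 [-1.    -0.001  0.   ]]
dp(old axes) [-0.076 -0.03   0.002] dp(new axes) [-0.076 -0.03   0.002] dr [0.08  0.    0.004]
59.08883729863103 254.0537473383019 183.14430021559886 [ 0.59213305 -0.05466055  0.38935584] [0.11686086 0.29639466 0.9478891 ]
```

View pics/w1.png

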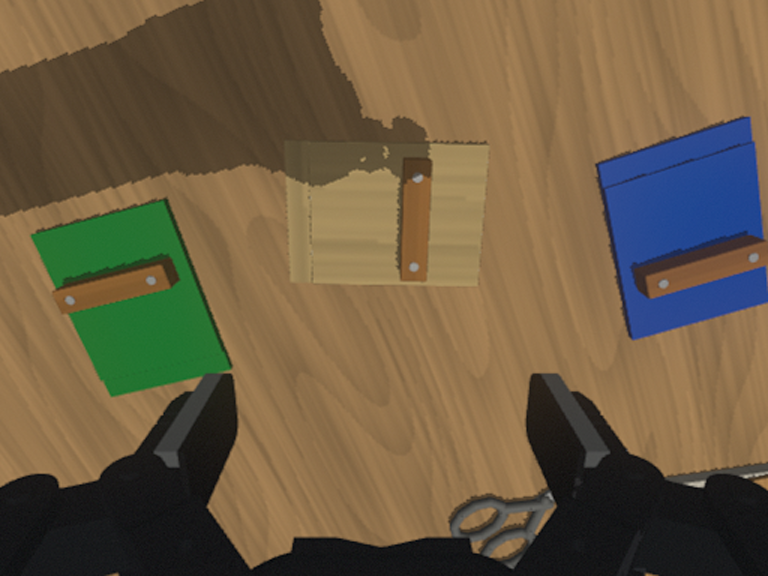

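The wrist view shows the pale lid with its tongue on the left. Its corners are (287,140), (489,144), (477,286) and (291,283), and the bar top is (404,157) to (427,281) at 1.5x scale.

Run:
```python
from h import *
c=dict(np.load("pics/w1.npz"))
T=lambda x,y,z: at_z(c,(x+.5)/1.5-.5,(y+.5)/1.5-.5,z/1000)
o,y,r=fit([(53,55),(53,-55),(-97,-55),(-97,55)],[T(489,144,9),T(477,286,9),T(291,283,6),T(287,140,6)]);print("lid",o,y,r.tolist())
b=[T(404,157,29),T(432,158,29),T(427,281,29),T(400,280,29)]
o2,y2,r=fit([(-10,45),(10,45),(10,-45),(-10,-45)],b);print("bar",o2,y2,r.tolist())
P=cloud(c)
# bar height: depth at the bar and triangulation with top view screws/bar centre
print("bar z",np.median(P[130:170,274:279,2]),"lid z",np.median(P[140:180,225:255,2]),"table z",np.median(P[140:180,340:370,2]))
t=dict(np.load("pics/top0.npz"))
u1=((404+432+427+400)/4+.5)/1.5-.5; v1=((157+158+281+280)/4+.5)/1.5-.5
d1=proj_ray(c,u1,v1); d2=proj_ray(t,174.6+606/5,154.6+171/5)
k=np.linalg.lstsq(np.stack([d1,-d2],1),t["xyz"]-c["xyz"],rcond=None)[0]; print("tri",c["xyz"]+d1*k[0],t["xyz"]+d2*k[1])
# segmented bar in depth
m=(abs(P[...,0]-o2[0])<.09)&(abs(P[...,1]-o2[1])<.09)&(P[...,2]>.021)&(P[...,2]<.05)
q=P[m]; rect=cv2.minAreaRect((q[:,:2]*1000).astype(np.float32)); print(m.sum(),rect, q[:,:2].mean(0))
m=(abs(P[...,0]-o2[0])<.15)&(abs(P[...,1]-o2[1])<.12)&(P[...,2]>.005)&(P[...,2]<.015)&(c["image"][...,0]<140)
delta([.56,.17,.3],tooldown(-.07))
```

```text
lid [ 0.58564861 -0.13980918] -0.39162690097772435 [[-0.9, 0.5], [-0.9, 0.9], [0.1, -0.8], [1.7, -0.6]]
bar [ 0.58571511 -0.1383963 ] -0.389369898546135 [[0.4, 0.3], [-0.3, 0.1], [0.0, -0.5], [-0.1, 0.1]]
bar z 0.028791408810304286 lid z 0.00889982145029844 table z -0.00010291597087175308
tri [ 0.58595497 -0.14287835  0.00211425] [ 0.58618371 -0.1431831   0.00218003]
1518 ((585.4702758789062, -139.64151000976562), (89.68383026123047, 20.01338005065918), 67.58867645263672) [ 0.58614267 -0.13746926]
TCP [ 0.5612 -0.1304  0.247 ] t 2.275 w 1.006 F [ 0.2 -0.1 -0.1]
axes
 [[-0.001  0.93  -0.367]
 [ 0.    -0.367 -0.93 ]
 [-1.    -0.001  0.   ]]
dp(old axes) [-1.322 -2.787 -6.973] dp(new axes) [-1.324 -0.555 -7.489] dr [-1.755 -0.     0.003]
```

```bash
python3 -m handwheel '{"dp":[[-0.01,-0.393,-0.939],[-0.01,-0.393,-0.939],[-0.01,-0.393,-0.939],[-0.01,-0.393,-0.939],[-0.01,-0.393,-0.939]],"dr":[[0,0,0],[0,0,0],[0,0,0],[0,0,0],[0,0,0]],"gripper":[1,1,1,1,1]}'
python3 -m handwheel '{"dp":[[-0.01,-0.393,-0.939],[-0.01,-0.393,-0.939],[0,0,0],[0,0,0],[0,0,0]],"dr":[[0,0,0],[0,0,0],[-0.9,0,0],[-0.9,0,0],[0,0,0]],"gripper":[1,1,-1,-1,-1]}'
python3 - <<'E'
from h import *
from rig import eyes,bot
delta([.555,.155,.25],tooldown(-.07))
c=eyes.camera("wrist"); np.savez("pics/w2.npz",**c); cv2.imwrite("pics/w2.png",cv2.resize(c["image"],None,fx=1.5,fy=1.5,interpolation=cv2.INTER_CUBIC))
E
```

```text
time: 2.9
ee_pos: [0.5564, 0.0744, 0.2493]
tool_rot: [1.481, 1.007, -1.481]
contact_force: [0.3, -0.6, -0.1]
width: 1.004
time: 3.52
ee_pos: [0.5546, 0.1546, 0.25]
tool_rot: [1.255, 1.179, -1.255]
contact_force: [-0.9, -1.0, -0.2]
width: 0.379
TCP [0.5546 0.1546 0.25  ] t 3.525 w 0.379 F [-0.9 -1.  -0.2]
axes
 [[-0.     0.998 -0.062]
 [ 0.    -0.062 -0.998]
 [-1.    -0.    -0.   ]]
dp(old axes) [-0.001  0.008 -0.01 ] dp(new axes) [-0.001  0.008 -0.01 ] dr [ 0.044 -0.     0.002]
```

View pics/w2.png

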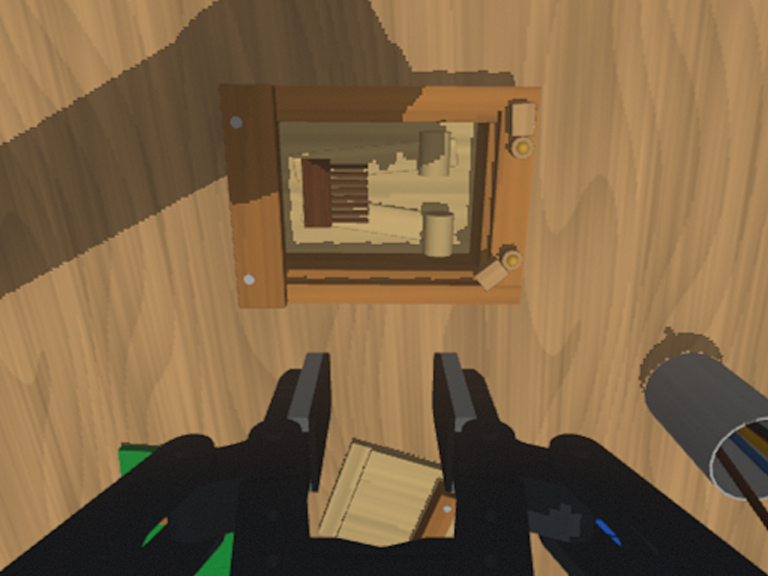

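The wrist view shows the box with its strip on the left: top corners (220,86), (275,86), (286,307) and (239,307). The rail corners are (541,88) and (521,303). The left button has its pivot at (523,148) and tip at (522,102), along the rail. The right one has its pivot at (513,260) and tip at about (482,284), jutting over the pocket.

Run:
```python
from h import *
c=dict(np.load("pics/w2.npz"))
T=lambda x,y,z: at_z(c,(x+.5)/1.5-.5,(y+.5)/1.5-.5,z/1000)
o,y,r=fit([(-94,71.5),(-62,71.5),(-62,-71.5),(-94,-71.5),(100,71.5),(100,-71.5)],[T(220,85,73),T(275,86,73),T(286,307,73),T(239,307,73),T(541,87,62),T(521,303,62)]);print("box",o,y,r.tolist())
P=cloud(c)
near=(abs(P[...,0]-.55)<.14)&(abs(P[...,1]-.17)<.11)
q=P[near&(P[...,2]>.05)&(P[...,2]<.09)]; rect=cv2.minAreaRect((q[:,:2]*1000).astype(np.float32)); print(rect)
q=P[near&(P[...,2]>.069)&(P[...,2]<.078)&(P[...,0]<.52)]; print("strip",cv2.minAreaRect((q[:,:2]*1000).astype(np.float32)),np.median(q[:,2]))
rot=np.array([[np.cos(y),-np.sin(y)],[np.sin(y),np.cos(y)]])
B=lambda p:((rot.T@(p[:2]-o))*1000).round(1)
for n,a in dict(pl=(523,148),tl=(522,102),pr=(513,260),tr=(482,284)).items(): print(n,B(T(*a,73)))
q=P[near&(P[...,2]>.0665)&(P[...,2]<.08)&(P[...,0]>.58)]; b=(q[:,:2]-o)@rot*1000
for s in (1,-1):
    k=b[s*b[:,1]>0]; print(len(k),cv2.minAreaRect(k.astype(np.float32)),np.median(q[:,2]))
    cen=k.mean(0)-np.array([89,36*s]); print("angle",np.arctan2(s*cen[1],-cen[0]),cen)
```

```text
box [0.55500598 0.17571366] -0.06859921941494182 [[0.4, -1.1], [0.7, -1.4], [-0.1, 1.2], [0.0, 1.0], [-1.1, -0.5], [0.1, 0.8]]
((557.6067504882812, 174.83392333984375), (143.38096618652344, 194.2509002685547), 86.22965240478516)
strip ((476.8410949707031, 180.36642456054688), (142.09532165527344, 32.466102600097656), 86.1558609008789) 0.07280964265099413
pl [88.4 35.5]
tl [85.3 62.1]
pr [ 88.6 -36.1]
tr [ 69.4 -52.9]
565 ((87.2781982421875, 45.018592834472656), (14.14672565460205, 32.641876220703125), 2.209653854370117) 0.07285279603796557
angle 1.3685536816406323 [-2.11748697 10.32689251]
459 ((80.8321304321289, -42.29450988769531), (32.70410919189453, 14.482505798339844), 41.185691833496094) 0.07285279603796557
angle 0.584835531802053 [-9.23484596 -6.11440657]
```

```bash
python3 -m handwheel '{"dp":[[0,0.61,0.055],[0.5,0.61,0.055],[0.9,0,0],[0.9,0,0],[0.9,0,0]],"dr":[[0.04,0,0],[0,0,0],[0,0,0],[0,0,0],[0,0,0]],"gripper":[-1,-1,-1,-1,-1]}'
python3 -m handwheel '{"dp":[[0.7,0,0],[0.5,0,0],[0.17,0,0],[0,0,0]],"dr":[[0,0,0],[0,0,0],[0,0,0],[0,0,0]],"gripper":[-1,-1,-1,-1]}'
python3 - <<'E'
from h import *
delta([.5547,.1752,.067],tooldown(-.0667))
E
python3 -m handwheel '{"dp":[[0,0.122,0.206],[0,0.122,0.206],[0,0.122,0.206],[0,0.122,0.206],[0,0,0]],"dr":[[0,0,0],[0,0,0],[0,0,0],[0,0,0],[0,0,0]],"gripper":[-1,-1,-1,-1,-1]}'
```

```text
time: 4.2
ee_pos: [0.6032, 0.1469, 0.121]
tool_rot: [1.262, 1.174, -1.262]
contact_force: [-1.1, -0.5, -1.1]
width: 0.002
time: 4.7
ee_pos: [0.6034, 0.1472, 0.0676]
tool_rot: [1.259, 1.177, -1.258]
contact_force: [0.4, -0.4, 1.1]
width: -0.004
TCP [0.6034 0.1472 0.0676] t 4.7 w -0.004 F [ 0.4 -0.4  1.1]
axes
 [[ 0.     0.998 -0.067]
 [ 0.    -0.067 -0.998]
 [-1.     0.    -0.   ]]
dp(old axes) [ 0.016 -1.261 -0.616] dp(new axes) [ 0.016 -1.261 -0.616] dr [-0.001 -0.001 -0.001]
time: 5.32
ee_pos: [0.621, 0.1116, 0.0672]
tool_rot: [1.259, 1.176, -1.259]
contact_force: [-0.4, -0.1, -0.2]
width: -0.002
```

```bash
python3 -m handwheel '{"dp":[[0,-0.5,0],[0,0,-0.9],[0,0,-0.95],[0,0,-0.9],[0,0,0]],"dr":[[0,0,0],[0,0,0],[0,0,0],[0,0,0],[0,0,0]],"gripper":[-1,-1,-1,-1,-1]}'
python3 -m handwheel '{"dp":[[0,0.25,0],[0,0.25,0],[0,0,0],[0,-0.5,0],[-1,0,0]],"dr":[[0,0,0],[0,0,0],[0,0,0],[0,0,0],[0,0,0]],"gripper":[-1,-1,-1,-1,-1]}'
python3 -m handwheel '{"dp":[[-1,-0.4,0.65],[-1,-0.4,0.65],[-1,-0.4,0.65],[0,0,0]],"dr":[[0,0,0],[0,0,0],[0,0,0],[0,0,0]],"gripper":[-1,1,1,1]}'
python3 - <<'E'
from h import *
from rig import eyes,bot
c=eyes.camera("wrist"); np.savez("pics/w3.npz",**c)
P=cloud(c)
for it in range(1):
    near=(abs(P[...,0]-.555)<.14)&(abs(P[...,1]-.175)<.11)
    q=P[near&(P[...,2]>.05)&(P[...,2]<.09)]; rect=cv2.minAreaRect((q[:,:2]*1000).astype(np.float32)); print(len(q),rect)
    q=P[near&(P[...,2]>.069)&(P[...,2]<.078)&(P[...,0]<.52)]; print("strip",cv2.minAreaRect((q[:,:2]*1000).astype(np.float32)),np.median(q[:,2]))
o=np.array([.5547,.1752]); y=-.0667; rot=np.array([[np.cos(y),-np.sin(y)],[np.sin(y),np.cos(y)]])
q=P[near&(P[...,2]>.0665)&(P[...,2]<.08)&(P[...,0]>.58)]; b=(q[:,:2]-o)@rot*1000
for s in (1,-1):
    k=b[s*b[:,1]>0]; print(len(k),cv2.minAreaRect(k.astype(np.float32)))
delta([.5857,-.1393,.25],tooldown(-.390))
E
```

```text
time: 5.95
ee_pos: [0.6067, 0.2286, 0.0675]
tool_rot: [1.256, 1.182, -1.253]
contact_force: [-0.3, -0.0, 0.4]
width: -0.0
time: 6.58
ee_pos: [0.6046, 0.2229, 0.1045]
tool_rot: [1.252, 1.181, -1.263]
contact_force: [0.9, 0.6, 0.9]
width: -0.002
time: 7.08
ee_pos: [0.5558, 0.1474, 0.231]
tool_rot: [1.263, 1.171, -1.256]
contact_force: [0.4, -0.2, 0.2]
width: 0.635
18320 ((557.5338745117188, 174.47323608398438), (143.62298583984375, 194.74241638183594), 85.9783706665039)
strip ((476.7113037109375, 180.91612243652344), (142.1577911376953, 32.493804931640625), 86.14216613769531) 0.07281302923310132
654 ((87.87384033203125, 45.43717956542969), (14.39793872833252, 32.741294860839844), 2.2340638637542725)
519 ((87.5003662109375, -45.34051513671875), (33.02328109741211, 14.659191131591797), 83.84284973144531)
TCP [0.5553 0.1483 0.229 ] t 7.125 w 0.724 F [ 0.5 -0.4 -0.7]
axes
 [[ 0.003  0.998 -0.068]
 [-0.    -0.068 -0.998]
 [-1.     0.003  0.   ]]
dp(old axes) [-0.521  1.251  7.121] dp(new axes) [-0.526  3.437  6.361] dr [ 1.844 -0.002 -0.018]
```

```bash
python3 -m handwheel '{"dp":[[-0.06,0.156,0.89],[-0.06,0.156,0.89],[-0.06,0.156,0.89],[-0.06,0.156,0.89],[-0.06,0.156,0.89]],"dr":[[0,0,0],[0,0,0],[0,0,0],[0,0,0],[0,0,0]],"gripper":[1,1,1,1,1]}'
python3 -m handwheel '{"dp":[[0,0.156,0.89],[0,0.156,0.89],[0,0.156,0.89],[0,0,0],[0,0,0]],"dr":[[0,0,0],[0,0,0],[0.92,0,0],[0.92,0,0],[0,0,0]],"gripper":[1,1,1,1,1]}'
python3 - <<'E'
from h import *
delta([.5857,-.1393,.25],tooldown(-.390))
E
```

```text
time: 7.75
ee_pos: [0.5739, -0.0309, 0.2378]
tool_rot: [1.256, 1.18, -1.258]
contact_force: [1.0, 0.2, -0.1]
width: 1.003
time: 8.38
ee_pos: [0.5856, -0.1376, 0.2378]
tool_rot: [1.487, 1.003, -1.489]
contact_force: [-0.3, -0.7, -0.1]
width: 0.997
TCP [ 0.5856 -0.1376  0.2378] t 8.375 w 0.997 F [-0.3 -0.7 -0.1]
axes
 [[-0.002  0.926 -0.376]
 [ 0.001 -0.376 -0.926]
 [-1.    -0.002 -0.   ]]
dp(old axes) [-0.306  0.017  0.038] dp(new axes) [-0.306  0.018  0.038] dr [ 0.024 -0.001  0.013]
```

```bash
python3 -m handwheel '{"dp":[[0.9,0.02,0.04],[0.95,0,0],[0.95,0,0],[0.95,0,0],[0.9,0,0]],"dr":[[0.02,0,0],[0,0,0],[0,0,0],[0,0,0],[0,0,0]],"gripper":[1,1,1,1,1]}'
python3 -m handwheel '{"dp":[[0.6,0,0],[0.38,0,0],[0,0,0]],"dr":[[0,0,0],[0,0,0],[0,0,0]],"gripper":[1,1,1]}'
python3 -m handwheel '{"dp":[[0,0,0],[0,0,0],[0,0,0],[0,0,0],[0,0,0]],"dr":[[0,0,0],[0,0,0],[0,0,0],[0,0,0],[0,0,0]],"gripper":[-1,-1,-1,-1,-1]}'
python3 -m handwheel '{"dp":[[0,0,0],[0,0,0],[0,0,0]],"dr":[[0,0,0],[0,0,0],[0,0,0]],"gripper":[-1,-1,-1]}'
```

```text
time: 9.0
ee_pos: [0.5856, -0.1385, 0.0514]
tool_rot: [1.486, 1.003, -1.487]
contact_force: [0.4, -0.3, -0.4]
width: 1.001
time: 9.38
ee_pos: [0.5853, -0.1391, 0.0131]
tool_rot: [1.488, 1.002, -1.49]
contact_force: [0.2, -0.0, 0.5]
width: 0.997
time: 10.0
ee_pos: [0.5864, -0.14, 0.0148]
tool_rot: [1.491, 0.998, -1.49]
contact_force: [0.1, 0.1, 6.1]
width: 0.213
time: 10.38
ee_pos: [0.5864, -0.14, 0.0148]
tool_rot: [1.491, 0.998, -1.49]
contact_force: [-0.7, 0.1, 6.3]
width: 0.216
```

```bash
python3 -m handwheel '{"dp":[[-0.4,0,0],[-0.9,0,0],[-0.9,0,0],[-0.9,0,0],[-0.9,0,0]],"dr":[[0,0,0],[0,0,0],[0,0,0],[0,0,0],[0,0,0]],"gripper":[-1,-1,-1,-1,-1]}'
python3 -m handwheel '{"dp":[[-0.6,0,0],[0,0,0],[0,0,0]],"dr":[[0,0,0],[0,0,0],[0,0,0]],"gripper":[-1,-1,-1]}'
python3 - <<'E'
from h import *
from rig import eyes,bot
c=eyes.camera("wrist"); np.savez("pics/w4.npz",**c); cv2.imwrite("pics/w4.png",cv2.resize(c["image"],None,fx=1.5,fy=1.5))
s=bot.read_state(); print(s["ee_pos"],s["width"],s["contact_force"])
P=cloud(c); R0=R.from_rotvec(s["tool_rot"]).as_matrix(); Q=(P-s["ee_pos"])@R0*1000
np.save("pics/Q4.npy",Q)
m=(Q[...,0]>-25)&(Q[...,0]<25)&(abs(Q[...,1])<130)&(abs(Q[...,2])<90)&(c["image"][...,1]>60)&(c["depth"]>0)
q=Q[m]; print(m.sum(),cv2.minAreaRect(q[:,1:].astype(np.float32)))
# plane of lid top
k=q[(q[:,1]>-70)&(q[:,1]<-30)]; A=np.c_[k[:,1:],np.ones(len(k))]; print(np.linalg.lstsq(A,k[:,0],rcond=None)[0],np.median(k[:,0]))
E
```

```text
time: 11.0
ee_pos: [0.5856, -0.1397, 0.1761]
tool_rot: [1.491, 0.998, -1.49]
contact_force: [-0.1, -0.3, -1.0]
width: 0.22
time: 11.38
ee_pos: [0.5853, -0.1398, 0.1974]
tool_rot: [1.49, 0.999, -1.492]
contact_force: [-0.6, 0.3, -1.4]
width: 0.211
[ 0.58516506 -0.13975738  0.19698075] 0.21237792115554588 [ 0.50423145 -0.1272807  -1.51440302]
50139 ((-20.939651489257812, -0.047809600830078125), (151.0480499267578, 110.39441680908203), 0.14070698618888855)
[-7.12074159e-04 -6.18876650e-03  5.59549501e+00] 5.653521745452356
```

View pics/w4.png

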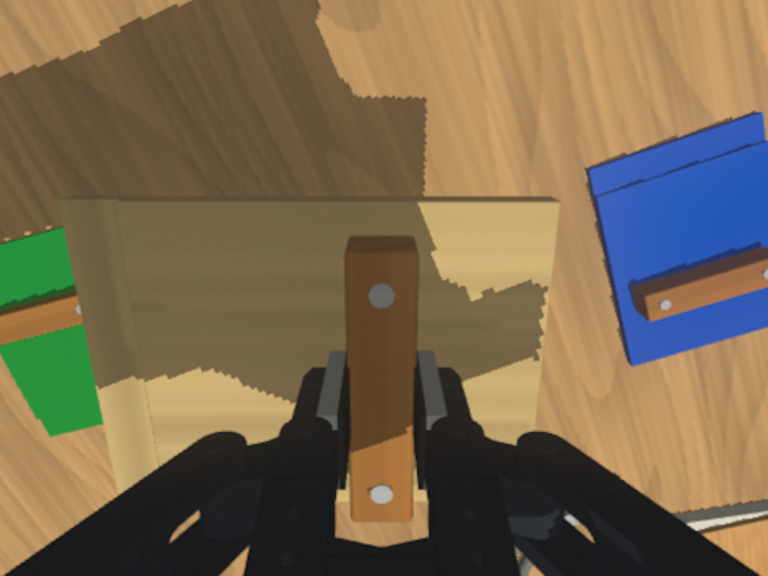

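The lid is held and lifted. The bar sits between the pads and the lid is aligned with the tool (0.14°), with the tongue at the left. Now I'll work out the waypoints.

```bash
cat >> h.py <<'E'
BO=np.array([.5546,.1750,0]); BY=-.068
RB=R.from_rotvec([0,0,BY]).as_matrix()
TT=np.array([.0116,-.0959,0])   # tongue in the tool frame
def lidpose(xt,zt,th,yt=0):
    c,s=np.cos(th),np.sin(th)
    Rt=RB@np.array([[s,c,0],[0,0,-1],[-c,s,0]])
    return BO+RB@(np.array([xt,yt,zt])/1000)-Rt@TT, Rt
def lidnow():
    from rig import bot
    s=bot.read_state(); R0=R.from_rotvec(s["tool_rot"]).as_matrix()
    t=RB.T@(s["ee_pos"]+R0@TT-BO)*1000; ax=RB.T@R0
    print("tongue in box",t.round(1),"tilt",round(np.arcsin(ax[2,1]),4),"roll",round(-ax[2,2],4),"yaw",round(np.arctan2(ax[1,1],ax[0,1]),4),"F",s["contact_force"].round(1),"w",round(s["width"],3),"t",s["time"])
E
python3 - <<'E'
from h import *
delta(*lidpose(-53,105,.0))
for a in [(-53,105,.17),(-54,57,.17),(-74.5,57,.17),(-74.5,55,0)]: print(a,lidpose(*a)[0].round(4))
E
```

```text
TCP [ 0.5852 -0.1398  0.197 ] t 11.425 w 0.212 F [ 0.5 -0.1 -1.5]
axes
 [[-0.002  0.925 -0.381]
 [ 0.    -0.381 -0.925]
 [-1.    -0.002  0.   ]]
dp(old axes) [ 2.012 -2.681 -7.326] dp(new axes) [ 2.01  -0.225 -7.799] dr [-1.848 -0.     0.011]
(-53, 105, 0.17) [0.5941 0.1723 0.1327]
(-54, 57, 0.17) [0.5931 0.1724 0.0847]
(-74.5, 57, 0.17) [0.5726 0.1738 0.0847]
(-74.5, 55, 0) [0.576  0.1735 0.0666]
```

```bash
python3 -m handwheel '{"dp":[[0,-0.335,-0.916],[0,-0.335,-0.916],[0,-0.335,-0.916],[0,-0.335,-0.916],[0,-0.335,-0.916]],"dr":[[0,0,0],[0,0,0],[0,0,0],[0,0,0],[0,0,0]],"gripper":[-1,-1,-1,-1,-1]}'
python3 -m handwheel '{"dp":[[0,-0.335,-0.916],[0,-0.335,-0.916],[0,-0.335,-0.916],[0,0,0],[0,0,0]],"dr":[[0,0,0],[0,0,0],[-0.924,0,0],[-0.924,0,0],[0,0,0.49]],"gripper":[-1,-1,-1,-1,-1]}'
python3 -m handwheel '{"dp":[[0,0,0],[0,0,0]],"dr":[[0,0,0.485],[0,0,0]],"gripper":[-1,-1]}'
python3 - <<'E'
from h import *
delta(*lidpose(-53,80,.17)); lidnow()
E
```

```text
time: 12.05
ee_pos: [0.593, 0.0562, 0.1968]
tool_rot: [1.49, 1.0, -1.493]
contact_force: [-0.0, 0.5, -0.7]
width: 0.215
time: 12.68
ee_pos: [0.5985, 0.1721, 0.196]
tool_rot: [1.293, 1.114, -1.196]
contact_force: [0.1, -0.4, -1.6]
width: 0.215
time: 12.92
ee_pos: [0.5967, 0.1722, 0.1972]
tool_rot: [1.327, 1.047, -1.134]
contact_force: [0.2, -0.6, 0.3]
width: 0.212
TCP [0.5967 0.1722 0.1972] t 12.925 w 0.212 F [ 0.2 -0.6  0.3]
axes
 [[ 0.167  0.984 -0.067]
 [-0.012 -0.065 -0.998]
 [-0.986  0.168  0.001]]
dp(old axes) [ 2.196e+00 -4.410e-01 -1.000e-03] dp(new axes) [ 2.195e+00 -4.440e-01  2.000e-03] dr [0.009 0.005 0.008]
tongue in box [-5.040e+01 -1.000e-01  1.697e+02] tilt 0.1686 roll -0.0012 yaw 0.0016 F [ 0.2 -0.6  0.3] w 0.212 t 12.925
```

```bash
python3 -m handwheel '{"dp":[[0.73,-0.147,0],[0.73,-0.147,0],[0.73,-0.147,0],[0,0,0]],"dr":[[0.01,0,0.01],[0,0,0],[0,0,0],[0,0,0]],"gripper":[-1,-1,-1,-1]}'
python3 - <<'E'
from h import *
from rig import eyes
delta(*lidpose(-54,57,.17)); lidnow()
c=eyes.camera("wrist"); cv2.imwrite("pics/w5.png",cv2.resize(c["image"],None,fx=1.5,fy=1.5)); np.savez("pics/w5.npz",**c)
E
```

```text
time: 13.42
ee_pos: [0.5943, 0.1712, 0.1058]
tool_rot: [1.328, 1.047, -1.139]
contact_force: [0.2, 0.3, 0.5]
width: 0.218
TCP [0.5943 0.1712 0.1058] t 13.425 w 0.218 F [0.2 0.3 0.5]
axes
 [[ 0.164  0.984 -0.07 ]
 [-0.013 -0.069 -0.998]
 [-0.986  0.165  0.001]]
dp(old axes) [ 0.516 -0.12  -0.029] dp(new axes) [ 0.515 -0.122 -0.028] dr [-0.011  0.01   0.027]
tongue in box [-52.8  -0.9  78.6] tilt 0.1653 roll -0.0014 yaw -0.002 F [0.2 0.3 0.5] w 0.218 t 13.425
```

View pics/w5.png

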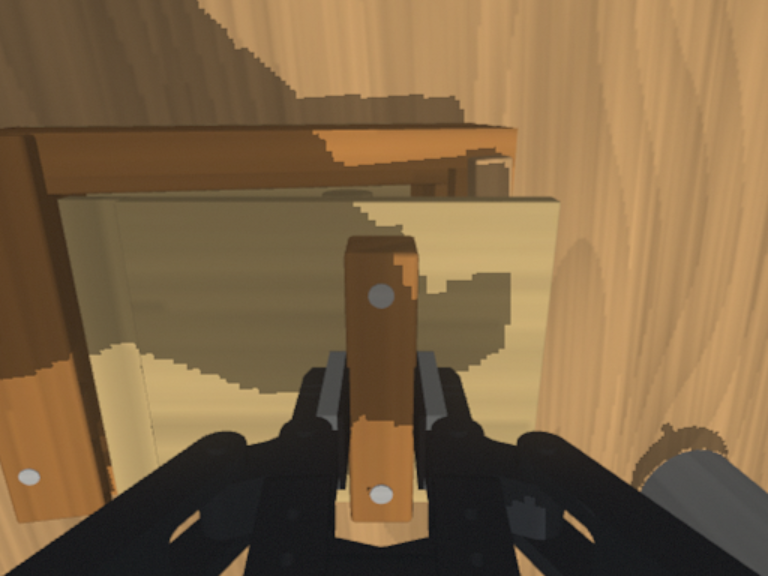

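The tongue end (left edge of the lid, x≈60 to 115) is just clear of the strip's edge. The lid's far edge is parallel to the side wall, with the box wall visible beyond it. Descending, then sliding the tongue in.

```bash
python3 -m handwheel '{"dp":[[0.26,-0.06,-0.03],[0.26,-0.06,0],[0,0,0]],"dr":[[0,0,0.03],[0,0,0],[0,0,0]],"gripper":[-1,-1,-1]}'
python3 - <<'E'
from h import *
lidnow();delta(*lidpose(-74.5,57,.17))
E
```

```text
time: 13.85
ee_pos: [0.5943, 0.1733, 0.0867]
tool_rot: [1.333, 1.04, -1.131]
contact_force: [0.7, -0.7, -1.7]
width: 0.216
tongue in box [-52.6   1.1  58.5] tilt 0.1758 roll -0.0003 yaw -0.0016 F [ 0.7 -0.7 -1.7] w 0.216 t 13.85
TCP [0.5943 0.1733 0.0867] t 13.85 w 0.216 F [ 0.7 -0.7 -1.7]
axes
 [[ 0.174  0.982 -0.07 ]
 [-0.012 -0.068 -0.998]
 [-0.985  0.175  0.   ]]
dp(old axes) [-0.045 -0.543  0.025] dp(new axes) [-0.041 -0.543  0.024] dr [-0.009  0.003 -0.033]
```

```bash
python3 -m handwheel '{"dp":[[-0.015,-0.18,0.01],[-0.015,-0.18,0],[-0.015,-0.18,0],[0,0,0]],"dr":[[0,0,0],[0,0,0],[0,0,0],[0,0,0]],"gripper":[-1,-1,-1,-1]}'
python3 - <<'E'
from h import *
lidnow();delta(*lidpose(-74.5,55,.0))
E
```

```text
time: 14.35
ee_pos: [0.5728, 0.1747, 0.0856]
tool_rot: [1.333, 1.04, -1.129]
contact_force: [-0.3, 0.0, -1.8]
width: 0.217
tongue in box [-74.2   1.1  57.3] tilt 0.1773 roll 0.0 yaw -0.0012 F [-0.3  0.  -1.8] w 0.217 t 14.35
TCP [0.5728 0.1747 0.0856] t 14.35 w 0.217 F [-0.3  0.  -1.8]
axes
 [[ 0.176  0.982 -0.069]
 [-0.012 -0.068 -0.998]
 [-0.984  0.176 -0.   ]]
dp(old axes) [ 0.483 -0.004  0.024] dp(new axes) [0.476 0.082 0.024] dr [-0.007  0.    -1.016]
```

```bash
python3 -m handwheel '{"dp":[[0.096,0,0.005],[0.096,0.005,0.005],[0.096,0.01,0.005],[0,0,0]],"dr":[[0,0,-0.2],[0,0,-0.2],[0,0,-0.2],[0,0,0]],"gripper":[-1,-1,-1,-1]}'
python3 - <<'E'
from h import *
lidnow();delta(*lidpose(-74.5,55,.0))
E
```

```text
time: 14.85
ee_pos: [0.5762, 0.1736, 0.0735]
tool_rot: [1.292, 1.121, -1.209]
contact_force: [0.8, 0.6, -0.7]
width: 0.21
tongue in box [-73.2   0.3  55.2] tilt 0.0708 roll 0.0008 yaw -0.0029 F [ 0.8  0.6 -0.7] w 0.21 t 14.85
TCP [0.5762 0.1736 0.0735] t 14.85 w 0.21 F [ 0.8  0.6 -0.7]
axes
 [[ 0.071  0.995 -0.071]
 [-0.004 -0.071 -0.997]
 [-0.997  0.071 -0.001]]
dp(old axes) [ 0.172 -0.018  0.001] dp(new axes) [ 0.173 -0.005  0.001] dr [-0.016 -0.004 -0.406]
```

```bash
python3 -m handwheel '{"dp":[[0.086,-0.02,0],[0.086,-0.01,0],[0,0,0],[0,0,0]],"dr":[[-0.015,0,-0.2],[0,0,-0.2],[0,0,0],[0,0,0]],"gripper":[-1,-1,-1,-1]}'
python3 - <<'E'
from h import *
lidnow();delta(*lidpose(-74.5,55,.0))
E
```

```text
time: 15.35
ee_pos: [0.5747, 0.1739, 0.067]
tool_rot: [1.26, 1.175, -1.257]
contact_force: [-0.7, 0.1, -1.2]
width: 0.217
tongue in box [-75.7   0.2  55.2] tilt 0.0024 roll 0.0002 yaw 0.0008 F [-0.7  0.1 -1.2] w 0.217 t 15.35
TCP [0.5747 0.1739 0.067 ] t 15.35 w 0.217 F [-0.7  0.1 -1.2]
axes
 [[ 0.002  0.998 -0.067]
 [ 0.    -0.067 -0.998]
 [-1.     0.002 -0.   ]]
dp(old axes) [0.011 0.031 0.007] dp(new axes) [0.01  0.031 0.007] dr [ 0.005 -0.001 -0.014]
```

```bash
python3 -m handwheel '{"dp":[[0.03,0,0],[0,0,0],[0,0,0],[0,0,0],[0,0,0]],"dr":[[0,0,0],[0,0,0],[0,0,0],[0,0,0],[0,0,0]],"gripper":[-1,-1,0,0,0]}'
python3 -m handwheel '{"dp":[[-0.1,0,0],[-0.5,0,0],[-1,0,0],[-1,0,0],[0,0,0]],"dr":[[0,0,0],[0,0,0],[0,0,0],[0,0,0],[0,0,0]],"gripper":[0,0,0,0,0]}'
python3 -m handwheel '{"dp":[[-0.9,-0.5,0.4],[-0.9,-0.3,0.4],[0,0,0]],"dr":[[0,0,0],[0,0,0],[0,0,0]],"gripper":[-1,-1,-1]}'
python3 - <<'E'
from h import *
from rig import eyes
c=eyes.camera("wrist"); cv2.imwrite("pics/w6.png",cv2.resize(c["image"],None,fx=1.5,fy=1.5)); np.savez("pics/w6.npz",**c)
P=cloud(c); B=(P-BO)@RB*1000
def box(x0,x1,y0,y1,z0,z1): return B[(B[...,0]>x0)&(B[...,0]<x1)&(B[...,1]>y0)&(B[...,1]<y1)&(B[...,2]>z0)&(B[...,2]<z1)]
k=np.r_[box(-55,5,-48,48,45,75),box(38,60,-48,48,45,75)]; A=np.c_[k[:,:2],np.ones(len(k))]; print("lid plane",np.linalg.lstsq(A,k[:,2],rcond=None)[0])
b=box(-5,50,-60,60,75,95); print("bar",cv2.minAreaRect(b[:,:2].astype(np.float32)),np.median(b[:,2]))
for s in (1,-1):
    k=box(60,120,*sorted((10*s,75*s)),67,80); print(len(k),cv2.minAreaRect(k[:,:2].astype(np.float32)))
delta(BO,tooldown(BY))
E
```

```text
time: 15.98
ee_pos: [0.5746, 0.1739, 0.0659]
tool_rot: [1.26, 1.175, -1.256]
contact_force: [-0.2, -0.4, 0.7]
width: 0.502
time: 16.6
ee_pos: [0.5764, 0.1751, 0.1751]
tool_rot: [1.264, 1.171, -1.25]
contact_force: [-0.9, 0.7, -0.4]
width: 0.496
time: 16.98
ee_pos: [0.541, 0.1436, 0.2453]
tool_rot: [1.263, 1.17, -1.253]
contact_force: [-0.1, 0.2, -1.3]
width: 0.002
lid plane [5.14451155e-04 2.43721854e-04 6.09119035e+01]
bar ((21.55217742919922, -0.37177276611328125), (20.19170379638672, 89.94242858886719), 0.12097850441932678) 80.85969585821061
608 ((87.76853942871094, 45.939186096191406), (14.343886375427246, 32.357810974121094), 3.472201108932495)
479 ((87.47311401367188, -45.35853958129883), (33.0921745300293, 14.398836135864258), 83.56501007080078)
TCP [0.5406 0.1439 0.2435] t 17.025 w -0.0 F [ 0.1 -0.4 -0.9]
axes
 [[ 0.005  0.998 -0.068]
 [-0.    -0.068 -0.998]
 [-1.     0.005 -0.   ]]
dp(old axes) [ 6.089  0.264 -0.798] dp(new axes) [ 6.087  0.297 -0.8  ] dr [ 0.    -0.001 -0.031]
```

View pics/w6.png

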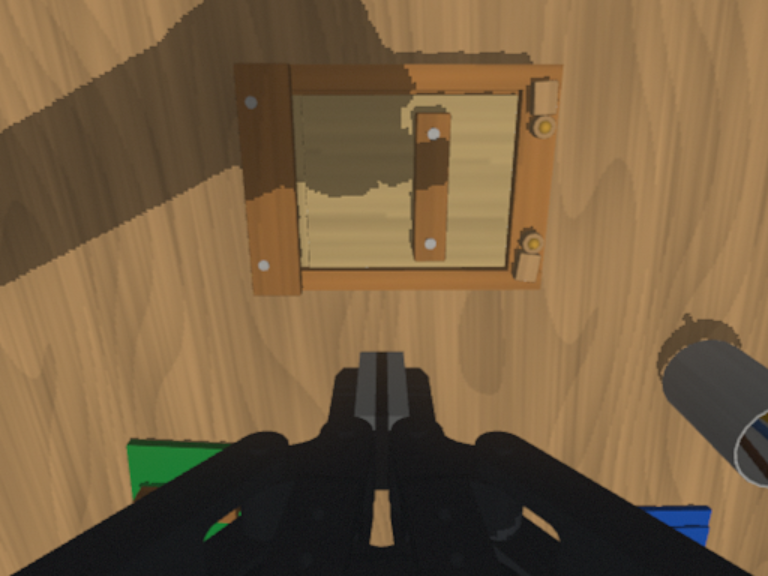

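The lid is home: top plane at 60.9 mm, flat, bar at box x=21.6. Both buttons lie along the rail, left at (543,100) and right at (528,265). I'll check the pot's clearance before pushing.

```bash
python3 - <<'E'
from h import *
for f in ("pics/w6.npz","pics/top0.npz"):
    c=dict(np.load(f)); B=(cloud(c)-BO)@RB*1000
    m=(B[...,0]>125)&(B[...,0]<330)&(B[...,1]>-220)&(B[...,1]<80)&(B[...,2]>30)&(B[...,2]<200)
    print(B[m].min(0).round(),B[m].max(0).round(),m.sum())
    k=B[m]; print("z>110:",k[k[:,2]>110].min(0).round() if (k[:,2]>110).any() else None)
E
python3 -m handwheel '{"dp":[[0,0.78,0.19],[0,0.78,0.19],[0,0.77,0.19],[0,0.77,0.18],[0,0,0]],"dr":[[0,0,-0.03],[0,0,0],[0,0,0],[0,0,0],[0,0,0]],"gripper":[-1,-1,-1,-1,-1]}'
```

```text
[ 234. -211.   30.] [ 300. -138.  106.] 3509
z>110: None
[ 232. -213.   30.] [ 304. -143.  176.] 360
z>110: [ 247. -199.  111.]
time: 17.65
ee_pos: [0.6629, 0.1048, 0.2392]
tool_rot: [1.257, 1.18, -1.264]
contact_force: [-0.4, 0.2, -0.1]
width: 0.003
```

```bash
python3 -m handwheel '{"dp":[[0.95,0,0],[0.95,0,0],[0.95,0,0],[0.9,0,0],[0.55,0,0]],"dr":[[0,0,0],[0,0,0],[0,0,0],[0,0,0],[0,0,0]],"gripper":[-1,-1,-1,-1,-1]}'
python3 -m handwheel '{"dp":[[0,0,0],[0,-0.27,0],[0,-0.27,0],[0,-0.27,0],[0,0,0]],"dr":[[0,0,0],[0,0,0],[0,0,0],[0,0,0],[0,0,0]],"gripper":[-1,-1,-1,-1,-1]}'
python3 -m handwheel '{"dp":[[0,-0.15,-0.09],[0,-0.15,-0.09],[0,0,0]],"dr":[[0,0,0],[0,0,0],[0,0,0]],"gripper":[-1,-1,-1]}'
```

```text
time: 18.27
ee_pos: [0.6596, 0.1065, 0.0673]
tool_rot: [1.255, 1.181, -1.262]
contact_force: [-0.6, -0.5, 0.4]
width: -0.005
time: 18.9
ee_pos: [0.6284, 0.1083, 0.0706]
tool_rot: [1.257, 1.178, -1.26]
contact_force: [0.1, 0.2, 0.3]
width: 0.001
time: 19.27
ee_pos: [0.6168, 0.1169, 0.0697]
tool_rot: [1.256, 1.18, -1.26]
contact_force: [-0.0, 1.0, -0.4]
width: -0.004
```

```bash
python3 -m handwheel '{"dp":[[0,0,0.3],[-0.9,0,0],[-0.4,0.3,-0.8],[0,0.3,-0.8],[0,0.3,-0.8]],"dr":[[0,0,0],[0,0,0],[0,0,0],[0,0,0],[0,0,0]],"gripper":[-1,-1,-1,-1,-1]}'
python3 -m handwheel '{"dp":[[0,0.25,-0.8],[0,0,0],[0,0,0]],"dr":[[0,0,0],[0,0,0],[0,0,0]],"gripper":[-1,-1,-1]}'
python3 - <<'E'
from h import *
from rig import eyes
c=eyes.camera("wrist"); cv2.imwrite("pics/w7.png",cv2.resize(c["image"],None,fx=1.5,fy=1.5)); np.savez("pics/w7.npz",**c)
delta(BO+RB@np.array([.112,.062,.067]),tooldown(BY))
B=(cloud(c)-BO)@RB*1000
m=(B[...,0]>55)&(B[...,0]<120)&(B[...,1]<-10)&(B[...,1]>-75)&(B[...,2]>67)&(B[...,2]<80); print(m.sum(),cv2.minAreaRect(B[m][:,:2].astype(np.float32)) if m.any() else 0)
E
```

```text
time: 19.9
ee_pos: [0.6602, 0.197, 0.1219]
tool_rot: [1.258, 1.178, -1.261]
contact_force: [0.5, -0.2, -0.4]
width: 0.001
time: 20.27
ee_pos: [0.6716, 0.2272, 0.1213]
tool_rot: [1.257, 1.178, -1.262]
contact_force: [-0.9, -0.1, -0.6]
width: 0.001
TCP [0.6716 0.2268 0.1215] t 20.325 w -0.002 F [ 0.2 -0.7  0.5]
axes
 [[-0.003  0.998 -0.069]
 [-0.001 -0.069 -0.998]
 [-1.    -0.003  0.001]]
dp(old axes) [ 1.362 -0.027 -0.061] dp(new axes) [ 1.362 -0.031 -0.06 ] dr [-0.004  0.006  0.016]
0 0
```

```bash
python3 -m handwheel '{"dp":[[0.8,0,-0.06],[0.54,0,0],[0,0,0],[0,-0.27,0],[0,-0.27,0]],"dr":[[0,0,0.015],[0,0,0],[0,0,0],[0,0,0],[0,0,0]],"gripper":[-1,-1,-1,-1,-1]}'
python3 -m handwheel '{"dp":[[0,-0.27,0],[0,-0.15,0.09],[0,-0.15,0.09],[0,0,0]],"dr":[[0,0,0],[0,0,0],[0,0,0],[0,0,0]],"gripper":[-1,-1,-1,-1]}'
python3 -m handwheel '{"dp":[[0,0,-0.3],[-0.9,0,0],[-0.95,-0.5,0.8],[-0.95,-0.9,0.8],[-0.95,-0.5,0.8]],"dr":[[0,0,0],[0,0,0],[0,0,0],[0,0,0],[0,0,0]],"gripper":[-1,-1,-1,-1,-1]}'
python3 -m handwheel '{"dp":[[-0.6,0,0.3],[0,0,0],[0,0,0]],"dr":[[0,0,0],[0,0,0],[0,0,0]],"gripper":[-1,-1,-1]}'
python3 - <<'E'
from h import *
from rig import eyes
c=eyes.camera("wrist"); cv2.imwrite("pics/w8.png",cv2.resize(c["image"],None,fx=1.5,fy=1.5)); np.savez("pics/w8.npz",**c)
B=(cloud(c)-BO)@RB*1000
def box(x0,x1,y0,y1,z0,z1): return B[(B[...,0]>x0)&(B[...,0]<x1)&(B[...,1]>y0)&(B[...,1]<y1)&(B[...,2]>z0)&(B[...,2]<z1)]
k=np.r_[box(-55,5,-48,48,45,75),box(38,57,-48,48,45,75)]; A=np.c_[k[:,:2],np.ones(len(k))]; print("lid plane",np.linalg.lstsq(A,k[:,2],rcond=None)[0])
b=box(-5,50,-60,60,75,95); print("bar",cv2.minAreaRect(b[:,:2].astype(np.float32)),np.median(b[:,2]))
for s in (1,-1):
    k=box(55,120,*sorted((10*s,75*s)),67,80); print(len(k),cv2.minAreaRect(k[:,:2].astype(np.float32)))
delta(BO,tooldown(BY))
E
```

```text
time: 20.95
ee_pos: [0.6499, 0.2333, 0.0695]
tool_rot: [1.26, 1.176, -1.256]
contact_force: [1.7, 0.9, -0.4]
width: 0.0
time: 21.45
ee_pos: [0.6263, 0.2263, 0.0682]
tool_rot: [1.258, 1.176, -1.259]
contact_force: [0.3, -0.5, -0.3]
width: 0.002
time: 22.08
ee_pos: [0.5439, 0.1486, 0.2192]
tool_rot: [1.257, 1.178, -1.257]
contact_force: [1.3, -0.8, 1.0]
width: 0.005
time: 22.45
ee_pos: [0.5443, 0.1371, 0.2414]
tool_rot: [1.258, 1.178, -1.258]
contact_force: [0.0, -0.3, 0.4]
width: 0.001
lid plane [6.41824861e-04 1.02945243e-03 6.08947605e+01]
bar ((21.52446746826172, -0.636962890625), (20.140287399291992, 89.56266784667969), 0.10968906432390213) 80.85870911371268
593 ((78.64512634277344, 36.70362091064453), (13.54477310180664, 32.39897918701172), 89.50859832763672)
498 ((79.00546264648438, -35.59978103637695), (32.757232666015625, 13.4928560256958), 0.5011075735092163)
TCP [0.5441 0.1372 0.241 ] t 22.5 w -0.003 F [-0.2  0.5 -0. ]
axes
 [[-0.002  0.998 -0.066]
 [ 0.001 -0.066 -0.998]
 [-1.    -0.002 -0.   ]]
dp(old axes) [ 6.025  0.211 -0.959] dp(new axes) [ 6.025  0.199 -0.962] dr [ 0.012 -0.002  0.01 ]
```

View pics/w8.png

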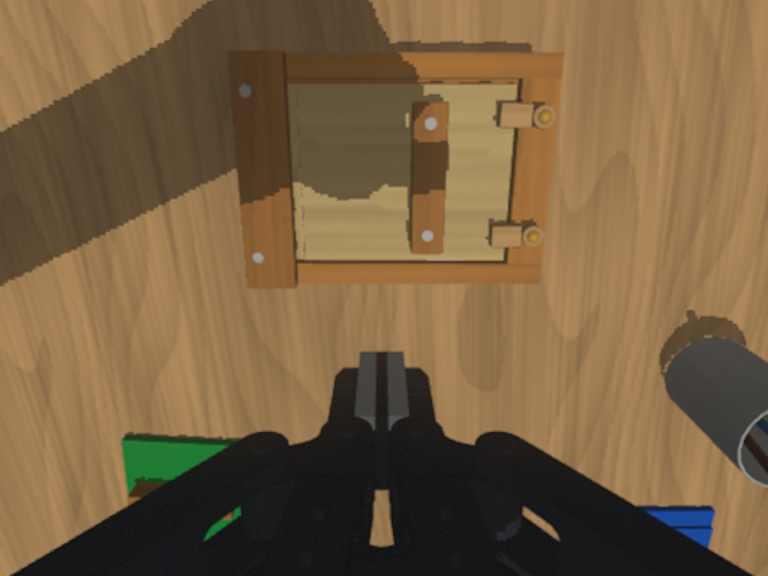

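The picture shows both buttons square across the lid's edge at (515,115) and (507,235), within about 0.02 rad. The lid is flat and the robot is clear.

```bash
python3 -c "
from rig import bot
print(bot.job_done())"
```

```text
the job is handed in; nothing more can be done
None
```

The lid is back on the box and locked, and the job was handed in at about 22.5 s of the 69 s allowed. `job_done()` gives no verdict, so the results below are my own measurements.

**What I did:**
- Pushed the right button outwards, because it jutted over the pocket at about 0.7 rad. I made the same push at the left button; it already lay along the rail and its angle stayed about the same.
- Gripped the pale lid by its bar and brought it in tilted about 0.17 rad. I slid the tongue under the strip to box x of about -74 mm, then lowered the free end flat.
- Released the lid, then swung both buttons inward with the shut fingers.

**Last checks, from the wrist camera:**

| Check | Measured | Required |
|---|---|---|
| Lid tilt | about 0.001 rad | under 0.03 rad |
| Bar centre height | about 71 mm | 68 to 74 mm |
| Bar centre, box x | 21.5 mm | 22 ± 2 mm |
| Tongue edge, box x (inferred from the bar) | about -75.5 mm | -80 to -70 mm |
| Both buttons | within about 0.02 rad of square | within 0.35 rad |

The gripper was empty and raised to a TCP height of 0.24 m, with no contact force. I kept clear of the loom, pencil pot and scissors throughout, but did not measure their positions again at the end.

**Disagreements:**
- Early top-camera estimates were 2 to 4 mm off from the wrist camera, and a height triangulated from both views was wrong (2 mm instead of 29 mm). I used the wrist depth data instead, which matched the stated heights.
- After I cleared the right button, its angle read between about 1.41 and 1.46 rad. I had aimed for 1.65, but anything above 1.35 was clear of the lid.

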